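# Unclip the wine pourer from its charging dock

## Robot

A 6-joint arm with a two-finger parallel gripper is mounted at the origin on the work surface. World frame = base frame: x ahead of the robot, y to its left, z up, the work surface at z = 0. Lengths are in mm, angles in degrees, forces in N, time in s.
With the tool pointing down it reaches from about 300 to 850 mm from the base axis. Payload 4.2 kg.
Tool frame: the origin (TCP) lies on the centre line of the jaws, within the pads' length; the fingertips stand env.nose_length ahead of it and the grasp point (between the pads) lies 2 mm behind it (env.nose_length is the distance from the TCP to the fingertips, in mm); z points along the fingers, y is the direction in which the jaws open and shut (so a half turn about z gives the same grasp; the last joint's range is limited). The gripper opens to 91 mm and grips with 3 to 60 N. Pads are 32 mm wide; open, the fingers measure 118 mm over their backs; the gripper's body (76 mm by 178 mm) begins 60 mm behind the grasp point.
Start: joints at [71.161, 18.312, 89.639, -0, 72.044, -1.146], TCP at [174.753, 547.816, 230.976] pointing down, gripper open.
Joint ranges: [-177.97, 177.97], [-48.28, 115.42], [12.27, 149.76], [-77.06, 257.06], [2.81, 150.46], [-146.56, 146.56]. Speed limits (degrees/s): [147.25, 147.25, 180, 180, 180, 180].

## Interface

Orientations are given as [roll, pitch, yaw] about the fixed x, y, z axes, in that order (R = Rz(yaw) Ry(pitch) Rx(roll)).
In Python, from workcell import env gives the robot as it stands. The module is installed in compiled form; this text tells all that it offers.
- The arm moves only by the tool jog_arm, never from a script. Its argument "deltas" is a list that holds one entry, the list of rows, each a list of 5 numbers: the shift along the tool's x, y, z in m, then the turn about the tool's z in degrees, then the finger opening in m, from 0 to 0.0912. A call has 1 to 20 rows; each row is the pose to reach, as a shift and turn from the pose commanded when the call began, along the tool's axes at that moment; what a row does not reach only later rows make up. A row lasts 1/12 s, in which the tool goes at most 41.7 mm and 7.16 degrees, less where a joint would pass 70% of its speed; a pose out of reach is approached as far as the arm can. A call with a gripper value outside its range is refused whole. The fingers move at their own pace and stop on an object; "grip_force" is the grip in N (left out, the last holds). Time passes only in rows, so rows that repeat a pose let the fingers close. It gives the time, the measured TCP pose, the force and the opening at its end, in the units of the state.
- env.state(): the state, without advancing time (a new reading comes with each control period).
- env.grab_frame(name): name is "scene" or "top" or "wrist"; returns the picture (400x640x3 uint8, red, green, blue); there is no depth.
- env.camera_params(name): a dict with "fx", "fy", "cx", "cy" (pixels), "xyz" and "orientation" of the camera in the world. Camera axes: x right, y down, z forward; pixel columns grow to the right and rows downward; lengths in mm; the calibration is good to about 2 mm. A picture is of the moment at which its call begins: read the wrist's pose just before it. camera_params takes no time and is no camera call; for the wrist camera it gives the pose at the moment of the call.
- env.job_done(): hands the job in, once; it reports no verdict.
Trained networks look in the newest picture that a camera, given by its name, has taken for a name from the list of things; names that differ only in an ending like _2 or _b are one class to them, and where a whole thing is asked for, a point or a joint stands for the part that bears it (a point fixed in the world has none). Each returns a list of dicts, best first, with "conf" (0 to 1); they miss things now and then, are a little off and sometimes report something else, mostly with a low value. They report only what shows in the picture. A call takes as long as a camera call. They do not tell look-alikes from the thing itself.
- env.look_for(camera, label): "xyz" ([x, y, z] in mm, in world coordinates, good to about 4 mm: the middle of the surface that is visible of it).
The state is a dict: "time_s": time; "qpos": joint angles; "qvel": joint speeds; "effort": joint torques, N m; "ee_pos": TCP position; "ee_rot": TCP orientation; "force": force on the tool from outside, world axes, zero at the start; "torque": the same for the moment, N m; "gripper_width": finger opening in mm.
Only numpy, scipy, OpenCV 4.12 (cv2) and the standard library are available. Lean on these libraries where they do the work, as an engineer would, in place of code of your own. Each camera call takes 0.05 s, during which the arm holds its last target.

## Task

Take the wine pourer, the gadget with the spout on top, out of its wooden charging dock: squeeze in the release button on its side and keep it squeezed while you pull the pourer straight up. Then stand it upright on the middle of the black round coaster without dropping it, and let go. Leave the domed bottle sealer in the other dock where it is.

Things in the scene. Friction and masses are not known exactly. Their poses are not given: they have to be found in the camera images.
- pourer: Wine pourer clipped in a fixed beech dock: black block, 0.45 kg. Origin: underside centre, z up. Plug 40 (x) by 36 (y) mm up to 34 mm, grip block 44 by 40 mm from 34 to 94, then a steel spout to 118 bending to +x, 48 mm out. Docked, its underside is 10 mm above the table; dock 63 by 62 mm, top at 42 mm; plug 32 mm deep, 1.5 mm play. Lift over 35 mm to clear. Carry with a 20 to 30 N grip.
- pourer_button (a joint): Release button, steel pad on the pourer's -y face: 24 mm wide, 26 tall, middle 62 mm above the underside, 8 mm proud. Value: push along +y, 0 out to 0.007 m in; catch free from 0.006; damped spring under 1 N. Squeeze along y against the flat +y face: 48 mm over all, 41 pressed (faces 21 and 20 mm off centre). Keep it in for the first 25 mm of lift or the catch holds.
- coaster: Black round ceramic coaster, flat, 110 mm across and 10 mm thick, lying loose on the table. Origin: centre of its underside, z up.
- sealer: Bottle sealer, the look-alike: the same black block and button in its own dock, but with a low steel dome on top instead of a spout (114 mm tall). Origin and axes as for the pourer. To be left alone.
Mind the look-alikes: they are no part of the job. Of the things that look like the coaster, take the one that is nearest to the robot's base at the start.

How it is judged:
By the outcome, as a careful person would: the job done as asked, in the order asked, and still so for the second after the job is handed in, with the robot touching nothing.
It also fails if it takes over 48 s, if anything falls off the work surface, if the arm or the gripper's body presses on something with over 40 N, if the wrist force passes 120 N, or if a joint passes its speed limit or range.

## Working session

There is one attempt and no reset: what is moved stays moved. The work goes in short steps, Python scripts to look and compute and a tool call to move; the robot and the scene stay as the last step left them, time stands still between calls to the robot, and variables do not carry over. Pictures are saved under pics/ and viewed, and the job is handed in when it is done.

Besides the shell and the picture viewer there is one more tool, called after "Request:" in YAML: its name, and indented under it one key for each argument. jog_arm: Moves the arm, as the interface text tells. Its arguments: {"type":"object","properties":{"deltas":{"type":"array"},"grip_force":{"type":"number"}},"required":["deltas"]}

```bash
mkdir -p pics
python3 - <<'E'
from workcell import env
import cv2
s=env.state();print({k:s[k] for k in('time_s','ee_pos','ee_rot','gripper_width','force')},env.nose_length)
for c in('scene','top','wrist'):
    im=env.grab_frame(c);cv2.imwrite(f'pics/a_{c}.png',im[:,:,::-1]);print(c,env.camera_params(c))
    for l in('pourer','pourer_button','coaster','sealer'):
        if c!='wrist' :print(l,[(round(d['conf'],2),[round(v) for v in d['xyz']]) for d in env.look_for(c,l)])
print(env.state()['time_s'])
E
```

```text
{'time_s': 0.0, 'ee_pos': array([174.59085109, 547.33472665, 230.11828957]), 'ee_rot': array([-1.79895441e+02, -1.79229987e-03,  1.62308602e+02]), 'gripper_width': 91.27953049329543, 'force': array([ 0.62489235,  0.98316526, -1.2241542 ])} 17.0
scene {'fx': 391.68313150956806, 'fy': 391.68313150956806, 'cx': 322.33040267116985, 'cy': 201.7155625538031, 'xyz': array([ 819.61939018, -451.41165794,  463.19760369]), 'orientation': array([-129.10310429,    0.88665778,   26.64228765])}
pourer [(0.74, [513, 210, 83])]
pourer_button [(0.42, [516, 26, 9])]
coaster [(0.65, [670, -249, 7]), (0.63, [635, 241, 9]), (0.59, [518, 26, 10])]
sealer [(0.84, [555, -211, 91])]
top {'fx': 497.5643168167115, 'fy': 497.5643168167115, 'cx': 316.9618890039817, 'cy': 210.66329671322944, 'xyz': array([505.71610424,  11.16621597, 949.64987905]), 'orientation': array([-1.76086097e+02,  7.84021253e-02, -8.96503302e+01])}
pourer [(0.92, [512, 214, 104])]
pourer_button []
coaster [(0.85, [632, 248, 11]), (0.69, [664, -239, 11])]
sealer [(0.67, [541, -200, 114])]
wrist {'fx': 331.82668678798854, 'fy': 331.82668678798854, 'cx': 317.9644311740018, 'cy': 198.53436633004426, 'xyz': array([100.27067292, 571.43199369, 384.10353047]), 'orientation': array([ 1.64010730e+02, -6.00916814e-02,  7.23083054e+01])}
0.55
```

View pics/a_scene.png

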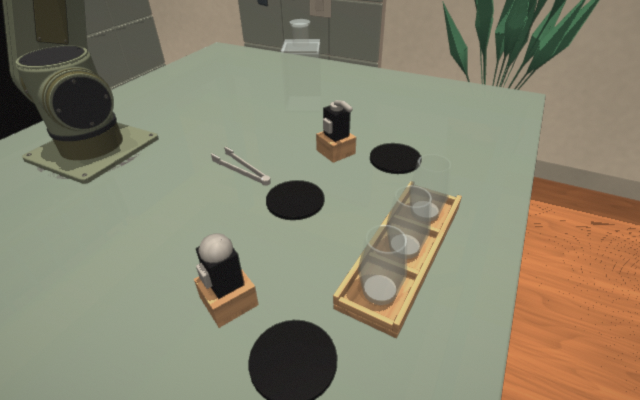

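View pics/a_top.png

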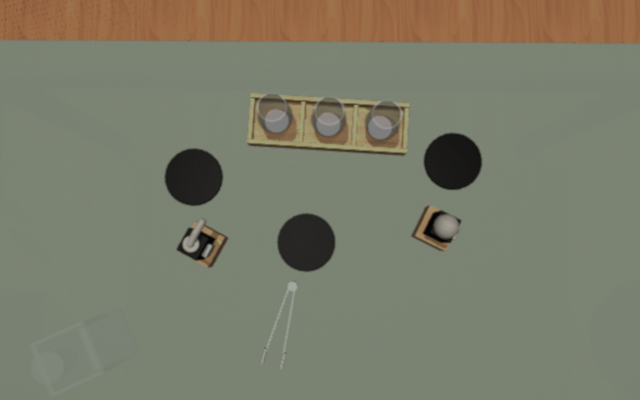

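View pics/a_wrist.png

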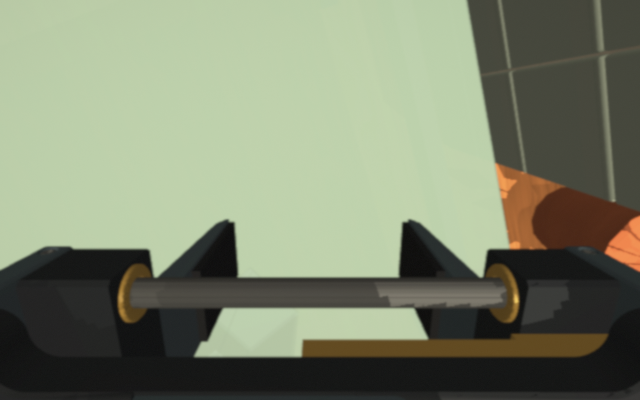

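```bash
cat > h.py <<'E'
from workcell import env
import numpy as np,cv2
from scipy.spatial.transform import Rotation as R
def proj(c,P,cp=None):
    cp=cp or env.camera_params(c); M=R.from_euler('xyz',cp['orientation'],degrees=True).as_matrix()
    q=(np.atleast_2d(P)-cp['xyz'])@M
    return np.c_[cp['fx']*q[:,0]/q[:,2]+cp['cx'],cp['fy']*q[:,1]/q[:,2]+cp['cy']]
def unproj(c,uv,z,cp=None):
    cp=cp or env.camera_params(c); M=R.from_euler('xyz',cp['orientation'],degrees=True).as_matrix()
    d=M@np.array([(uv[0]-cp['cx'])/cp['fx'],(uv[1]-cp['cy'])/cp['fy'],1]);return cp['xyz']+d*(z-cp['xyz'][2])/d[2]
E
python3 - <<'E'
from h import *
a=cv2.imread('pics/a_scene.png')[90:165,300:375];b=cv2.imread('pics/a_top.png')[205:275,165:240]
a=cv2.resize(a,(400,400),interpolation=cv2.INTER_CUBIC);b=cv2.resize(b,(429,400),interpolation=cv2.INTER_CUBIC)
cv2.imwrite('pics/z1.png',np.hstack([cv2.convertScaleAbs(a,alpha=1.5,beta=30),cv2.convertScaleAbs(b[:, :400],alpha=1.5,beta=30)]))
# container
for z in(100,150,200,250,300):
    print(z,unproj('scene',(282,45),z)[:2],unproj('scene',(320,45),z)[:2],[unproj('top',u,z)[:2].round() for u in((32,345),(55,393),(85,325),(102,375),(125,310),(135,348))])
print([unproj('scene',u,0) for u in((288,106),(320,108))])
print('coaster',unproj('top',(306.5,242),10),unproj('scene',(295,199),10))
E
```

```text
100 [183.9706989  541.27969367] [285.33210942 585.97985324] [array([334., 491.]), array([256., 449.]), array([368., 403.]), array([286., 371.]), array([394., 336.]), array([331., 317.])]
150 [271.47797935 404.61974031] [358.88535913 443.16620295] [array([345., 462.]), array([271., 423.]), array([376., 380.]), array([299., 350.]), array([400., 317.]), array([341., 299.])]
200 [358.9852598  267.95978695] [432.43860884 300.35255266] [array([355., 434.]), array([285., 397.]), array([384., 357.]), array([312., 329.]), array([407., 298.]), array([351., 281.])]
250 [446.49254024 131.29983359] [505.99185855 157.53890237] [array([365., 406.]), array([300., 371.]), array([393., 334.]), array([325., 307.]), array([413., 279.]), array([362., 263.])]
300 [533.99982069  -5.36011977] [579.54510826  14.72525208] [array([375., 378.]), array([315., 346.]), array([401., 310.]), array([338., 286.]), array([420., 260.]), array([372., 245.])]
[array([291.26105925, 379.82401142,   0.        ]), array([3.74932387e+02, 4.05171237e+02, 5.68434189e-14])]
coaster [510.67468847  32.20175859  10.        ] [513.98266448  29.17216604  10.        ]
```

View pics/z1.png

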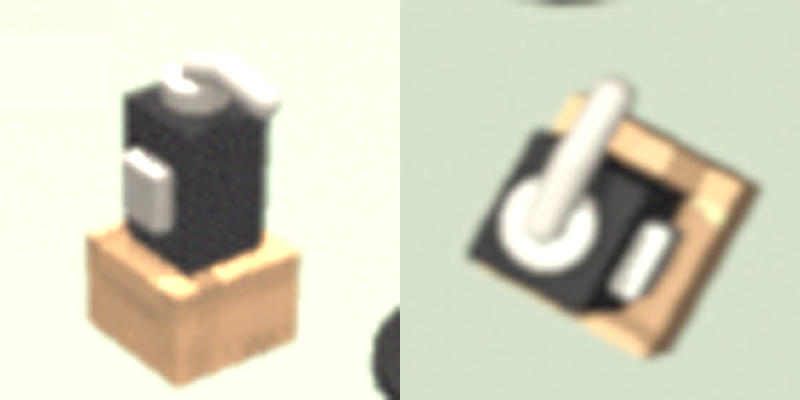

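Run:
```python
from h import *
from scipy.optimize import least_squares
S=lambda u,v:(300+u/5.333-.4,90+v/5.333-.4)
T=lambda u,v:(165+(u-400)/5.72-.4,205+v/5.714-.4)
D=lambda sx,sy,z:(31.5*sx,31*sy,z); B=lambda sx,sy,z:(22*sx,20*sy,z)
obs=[('scene',D(-1,-1,42),S(86,237)),('scene',D(1,1,42),S(299,255)),('scene',D(1,-1,42),S(181,290)),('scene',D(1,-1,0),S(180,387)),('scene',D(-1,-1,0),S(88,318)),('scene',D(1,1,0),S(297,340)),
('scene',B(-1,-1,104),S(124,95)),
('top',D(1,-1,42),T(760,187)),('top',D(-1,-1,42),T(650,357)),('top',D(1,1,42),T(570,95)),
('top',B(-1,1,104),T(470,258)),('top',B(1,1,104),T(540,130)),('top',B(1,-1,104),T(680,190)),('top',B(-1,-1,104),T(590,312))]
def res(p,cams,full=False):
    a=np.radians(p[2]);o=[]
    for c,P,uv in obs:
        if c not in cams: continue
        w=(p[0]+P[0]*np.cos(a)-P[1]*np.sin(a),p[1]+P[0]*np.sin(a)+P[1]*np.cos(a),P[2])
        o+=list(proj(c,w)[0]-uv)
    return np.array(o)
for cams in(('scene',),('top',),('scene','top')):
    r=least_squares(res,[512,212,-27],args=(cams,),x_scale=[1,1,1]);print(cams,r.x.round(1),r.fun.round(1))
# coaster by ellipse fit, middle
for c,box in(('top',(265,205,350,280)),('scene',(255,170,335,225))):
    im=cv2.imread(f'pics/a_{c}.png',0);x0,y0,x1,y1=box;m=(im[y0:y1,x0:x1]<60).astype('uint8')
    cs=max(cv2.findContours(m,0,cv2.CHAIN_APPROX_NONE)[0],key=cv2.contourArea);e=cv2.fitEllipse(cs);print(c,e,unproj(c,(e[0][0]+x0,e[0][1]+y0),10 if c=='top' else 9))
# stopper triangulate
def ray(c,uv):
    a=unproj(c,uv,0);b=unproj(c,uv,500);d=(b-a)/np.linalg.norm(b-a);return a,d
a,d=ray('scene',(300,25));b,e=ray('top',(47,367))
k=np.linalg.lstsq(np.c_[d,-e],b-a,rcond=None)[0];print('stopper',a+d*k[0],b+e*k[1])
```

```text
('scene',) [505.4 226.1 -28.2] [ 0.2 -0.8  0.8 -1.1 -0.4  1.4 -0.3  0.2  0.3  0.6  0.4 -0.2 -0.8 -0.4]
('top',) [506.  220.7 -27.7] [-1.7 -0.7  0.8  0.2  1.7 -0.6  0.7 -0.   1.  -0.5 -2.8  0.   0.3  1.7]
('scene', 'top') [506.3 221.7 -27.8] [-0.4  0.3  0.4 -0.1 -0.8  2.5 -0.7  1.4 -0.3  1.8 -0.   0.8 -1.4  0.6
 -2.3 -0.9  0.2  0.   1.2 -0.8  0.1 -0.3  0.5 -0.7 -3.4 -0.1 -0.3  1.5]
top ((40.8760871887207, 37.086917877197266), (55.579315185546875, 55.92327117919922), 15.798495292663574) [510.50402086  33.3765083   10.        ]
scene ((39.68111038208008, 29.931196212768555), (37.991519927978516, 57.144317626953125), 85.16471862792969) [514.14612906  27.57646476   9.        ]
stopper [323.3387828  409.81057199 201.5075113 ] [323.13146843 409.68637884 201.49195168]
```

Run:
```python
import cv2,numpy as np
a=cv2.imread('pics/a_scene.png')[10:120,240:360];b=cv2.imread('pics/a_top.png')[290:400,20:150]
cv2.imwrite('pics/z2.png',np.hstack([cv2.resize(cv2.convertScaleAbs(x,alpha=2,beta=-60),(400,400)) for x in(a,b)]))
```

```text
(no output)
```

View pics/z2.png

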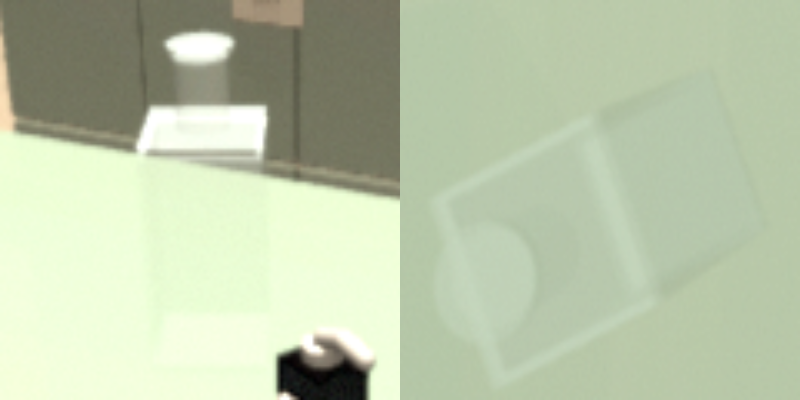

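Request:
jog_arm:
  deltas:
    - [[0, 0, -0.04, 0, 0.091], [0, 0, -0.08, 0, 0.091], [-0.1, -0.056, -0.08, 5, 0.091], [-0.356, -0.2, -0.08, 10, 0.091], [-0.356, -0.2, -0.08, 10, 0.091], [-0.356, -0.2, -0.08, 10, 0.091], [-0.356, -0.2, -0.08, 10, 0.091], [-0.356, -0.2, -0.08, 10, 0.091], [-0.356, -0.2, -0.08, 10, 0.091], [-0.356, -0.2, -0.08, 10, 0.091], [-0.356, -0.2, -0.08, 10, 0.091], [-0.356, -0.2, -0.08, 10, 0.091], [-0.356, -0.2, -0.05, 10, 0.091], [-0.356, -0.2, -0.02, 10, 0.091], [-0.356, -0.2, -0.02, 10, 0.091], [-0.356, -0.2, -0.02, 10, 0.091], [-0.356, -0.2, -0.02, 10, 0.091], [-0.356, -0.2, -0.02, 10, 0.091]]

```text
time_s: 2.05
ee_pos: [453.9, 250.0, 253.1]
ee_rot: [179.8, 0.1, 152.4]
force: [0.1, -0.5, 0.8]
gripper_width: 91.6
```

Run:
```python
from h import *
import pickle
s=env.state();print(s['time_s'],s['ee_pos'],s['ee_rot'],s['qpos'].round(1),s['force'])
cp=env.camera_params('wrist');im=env.grab_frame('wrist')[:,:,::-1];cv2.imwrite('pics/w1.png',im);pickle.dump(cp,open('w1.pkl','wb'));print(cp)
print(env.look_for('wrist','pourer'),env.look_for('wrist','pourer_button'))
```

```text
2.05 [453.92928353 250.03076628 253.07021074] [1.79808387e+02 1.28182416e-01 1.52360406e+02] [ 27.6  12.3  94.9   0.   72.6 -34.8] [ 0.14051475 -0.4516533   0.76390028]
{'fx': 331.82668678798854, 'fy': 331.82668678798854, 'cx': 317.9644311740018, 'cy': 198.53436633004426, 'xyz': array([384.14675704, 285.86127685, 406.02032546]), 'orientation': array([163.89268742,  -0.23923155,  62.35826627])}
[{'xyz': [498.5, 231.3, 103.2], 'conf': 0.95}] [{'xyz': [490.4, 205.5, 84.7], 'conf': 0.56}]
```

View pics/w1.png

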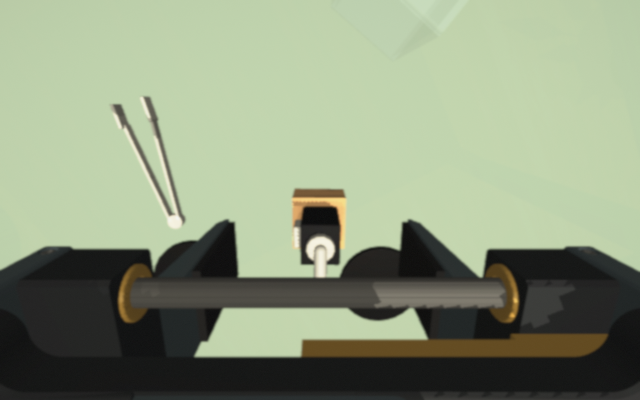

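Run:
```python
from h import *
import pickle
cp=pickle.load(open('w1.pkl','rb'))
im=cv2.imread('pics/w1.png')
pts=[]
for (x,y,a) in((506.3,221.7,-27.8),):
    a=np.radians(a)
    for hx,hy,z in((31.5,31,42),(31.5,31,0),(22,20,104)):
        for sx,sy in((-1,-1),(-1,1),(1,1),(1,-1)):
            X,Y=hx*sx,hy*sy;pts.append((x+X*np.cos(a)-Y*np.sin(a),y+X*np.sin(a)+Y*np.cos(a),z))
uv=proj('wrist',np.array(pts),cp);print(uv.round(1))
z=cv2.resize(im[180:285,280:360],(610,800)[::1],interpolation=cv2.INTER_CUBIC);z=cv2.resize(im[180:280,275:365],(540,600),interpolation=cv2.INTER_CUBIC);z2=z.copy()
k=6
for i in range(3):
    q=((uv[4*i:4*i+4]-[275,180]+.5)*k).astype(int);cv2.polylines(z2,[q],True,[(0,0,255),(255,0,0),(0,255,255)][i],1)
cv2.imwrite('pics/w1z.png',np.hstack([z[:,60:460],z2[:,60:460]]))
```

```text
[[289.4 199.6]
 [343.7 199.7]
 [342.4 250.3]
 [290.5 250.2]
 [292.  190.3]
 [341.1 190.4]
 [340.  236.7]
 [292.9 236.6]
 [296.  227. ]
 [337.1 227. ]
 [336.3 267.9]
 [296.6 267.9]]
```

View pics/w1z.png

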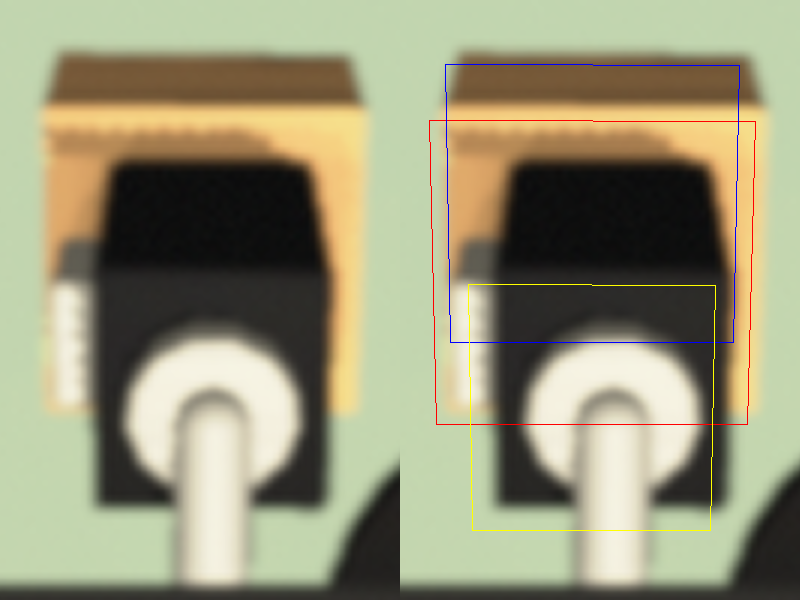

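Run:
```python
from h import *
import pickle
from scipy.optimize import least_squares
cp=pickle.load(open('w1.pkl','rb'))
W=lambda u,v:(275+(u+60)/6-.5,180+v/6-.5)
D=lambda sx,sy,z:(31.5*sx,31*sy,z); B=lambda sx,sy,z:(22*sx,20*sy,z)
obs=[(D(-1,-1,42),W(44,104)),(D(-1,1,42),W(368,108)),(D(1,1,42),W(358,412)),(D(1,-1,42),W(46,412)),(D(-1,-1,0),W(60,52)),(D(-1,1,0),W(350,54)),
(B(-1,-1,104),W(97,268)),(B(-1,1,104),W(330,270)),(B(1,1,104),W(328,506)),(B(1,-1,104),W(96,506))]
def res(p,o=obs):
    a=np.radians(p[2]);r=[]
    for P,uv in o:
        r+=list(proj('wrist',(p[0]+P[0]*np.cos(a)-P[1]*np.sin(a),p[1]+P[0]*np.sin(a)+P[1]*np.cos(a),P[2]),cp)[0]-uv)
    return np.array(r)
for o in(obs,obs[:6],obs[6:]):
    p=least_squares(res,[506,222,-28],args=(o,)).x;print(p.round(1),res(p,o).round(1))
s=env.state()
M=R.from_euler('xyz',s['ee_rot'],degrees=True).as_matrix()
print(M.round(3), (np.array([505,222,73])-s['ee_pos'])@M)
for q in ((502,224),(504,223),(506,222)): print(q,((np.array([*q,73])-s['ee_pos'])@M).round(1))
# tcp axis in wrist image
print(proj('wrist',[s['ee_pos']-[0,0,z] for z in(-20,0,17,100,180,210)],cp).round(1))
```

```text
[504.9 225.7 -28. ] [ 0.2  0.   0.5 -0.3  0.6 -0.2  0.6 -0.5 -0.1 -0.4  0.7 -0.4 -1.7 -0.3
  0.8 -0.5 -0.   1.3 -1.1  1.1]
[504.9 225.1 -28.2] [-0.2  0.3  0.2  0.1  0.   0.1  0.1 -0.3 -0.5 -0.2  0.3 -0.1]
[504.8 226.3 -27.9] [-1.2 -0.7  1.3 -0.9  0.5  0.9 -0.6  0.8]
[[-0.886  0.464  0.003]
 [ 0.464  0.886  0.001]
 [-0.002  0.002 -1.   ]] [-58.16972927  -1.11019015 179.5007107 ]
(502, 224) [-54.6  -0.7 179.5]
(504, 223) [-56.8  -0.7 179.5]
(506, 222) [-59.1  -0.6 179.5]
[[317.1 282.8]
 [317.1 262.3]
 [317.  248.3]
 [316.9 204.5]
 [316.8 181.7]
 [316.8 175.5]]
```

Request:
jog_arm:
  deltas:
    - [[-0.03, 0.001, 0, 0.4, 0.091], [-0.0566, 0.0015, 0, 0.4, 0.091], [-0.0566, 0.0015, 0.04, 0.4, 0.091], [-0.0566, 0.0015, 0.08, 0.4, 0.091], [-0.0566, 0.0015, 0.09, 0.4, 0.091], [-0.0566, 0.0015, 0.09, 0.4, 0.091], [-0.0566, 0.0015, 0.09, 0.4, 0.091]]

```text
time_s: 2.78
ee_pos: [504.5, 224.7, 162.1]
ee_rot: [179.9, 0.0, 151.9]
force: [-0.3, 0.2, 1.0]
gripper_width: 91.3
```

Run:
```python
from h import *
import pickle
s=env.state();print(s['time_s'],s['ee_pos'],s['ee_rot'],s['force'])
cp=env.camera_params('wrist');cv2.imwrite('pics/w2.png',env.grab_frame('wrist')[:,:,::-1]);pickle.dump(cp,open('w2.pkl','wb'))
cv2.imwrite('pics/s2.png',env.grab_frame('scene')[:,:,::-1])
print(env.state()['ee_pos'])
im=cv2.imread('pics/s2.png')[40:180,230:430];cv2.imwrite('pics/s2z.png',cv2.resize(im,(800,560),interpolation=cv2.INTER_CUBIC))
```

```text
2.7833 [504.50195962 224.66267071 162.12931517] [1.79938639e+02 4.48671747e-02 1.51937191e+02] [-0.27742941  0.21023099  0.95718913]
[505.38154789 225.01168154 163.55930691]
```

View pics/w2.png

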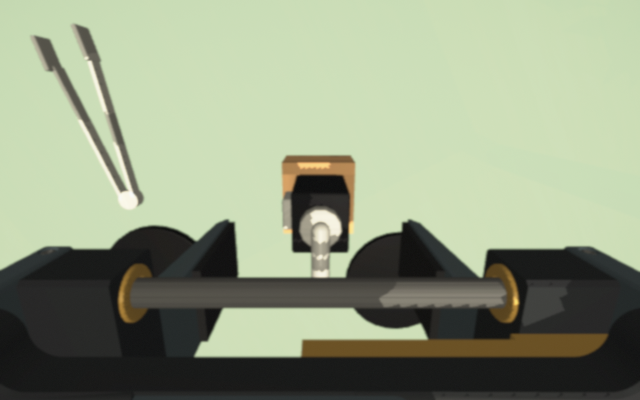

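View pics/s2z.png

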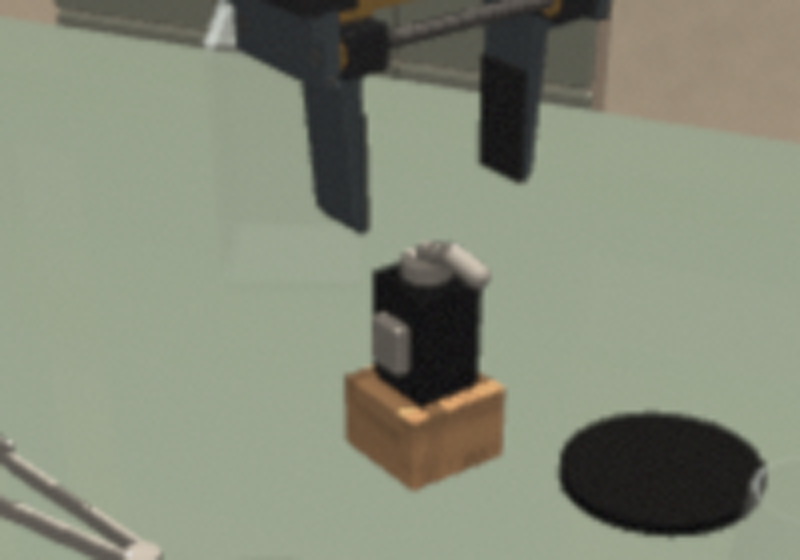

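Request:
jog_arm:
  deltas:
    - [[0, 0, 0.03, 0, 0.091], [0, 0, 0.06, 0, 0.091], [0, 0, 0.08, 0, 0.091], [0, 0, 0.088, 0, 0.091], [0, 0, 0.088, 0, 0.091], [0, 0, 0.088, 0, 0.07], [0, 0, 0.088, 0, 0.055], [0, 0, 0.088, 0, 0.05], [0, 0, 0.088, 0, 0.046], [0, 0, 0.088, 0, 0.042], [0, 0, 0.088, 0, 0.036], [0, 0, 0.088, 0, 0.036], [0, 0, 0.088, 0, 0.036], [0, 0, 0.088, 0, 0.036], [0, 0, 0.088, 0, 0.036], [0, 0, 0.088, 0, 0.036]]
  grip_force: 26

```text
time_s: 4.22
ee_pos: [504.5, 224.6, 73.2]
ee_rot: [179.9, 0.0, 151.9]
force: [0.8, 1.8, 0.5]
gripper_width: 40.0
```

Run:
```python
from h import *
s=env.state();print(s['time_s'],s['ee_pos'],s['ee_rot'],s['force'],s['torque'],s['gripper_width'])
cv2.imwrite('pics/s3.png',env.grab_frame('scene')[:,:,::-1])
im=cv2.imread('pics/s3.png')[60:180,260:430];cv2.imwrite('pics/s3z.png',cv2.resize(im,(800,565),interpolation=cv2.INTER_CUBIC))
```

```text
4.2167 [504.48387303 224.62671023  73.19329171] [1.79907828e+02 3.42428234e-02 1.51894932e+02] [0.83162719 1.81062307 0.54976224] [ 0.47251642 -0.18216552  0.03585887] 39.99251332184419
```

View pics/s3z.png

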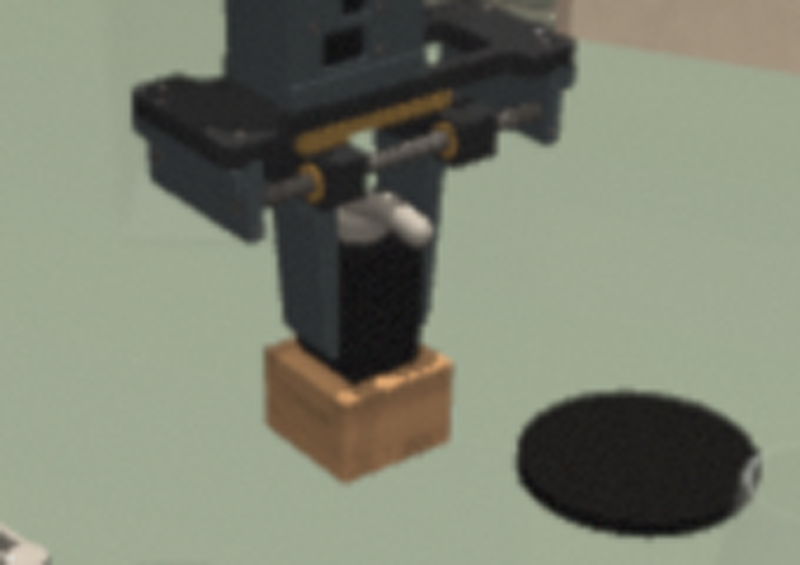

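Request:
jog_arm:
  deltas:
    - [[0, 0, -0.003, 0, 0.036], [0, 0, -0.007, 0, 0.036], [0, 0, -0.011, 0, 0.036], [0, 0, -0.015, 0, 0.036], [0, 0, -0.015, 0, 0.036]]

```text
time_s: 4.68
ee_pos: [504.1, 224.6, 88.4]
ee_rot: [179.9, 0.0, 151.9]
force: [1.0, 3.8, -1.4]
gripper_width: 39.8
```

Run:
```python
from h import *
s=env.state();print(s['time_s'],s['ee_pos'],s['force'],s['torque'],s['gripper_width'])
cv2.imwrite('pics/s4.png',env.grab_frame('scene')[:,:,::-1])
im=cv2.imread('pics/s4.png')[60:180,260:430];cv2.imwrite('pics/s4z.png',cv2.resize(im,(800,565),interpolation=cv2.INTER_CUBIC))
```

```text
4.6833 [504.1460809  224.5694552   88.36114234] [ 1.0495791   3.7737841  -1.36782977] [ 0.84240935 -0.26997657 -0.02364116] 39.840458296517646
```

View pics/s4z.png

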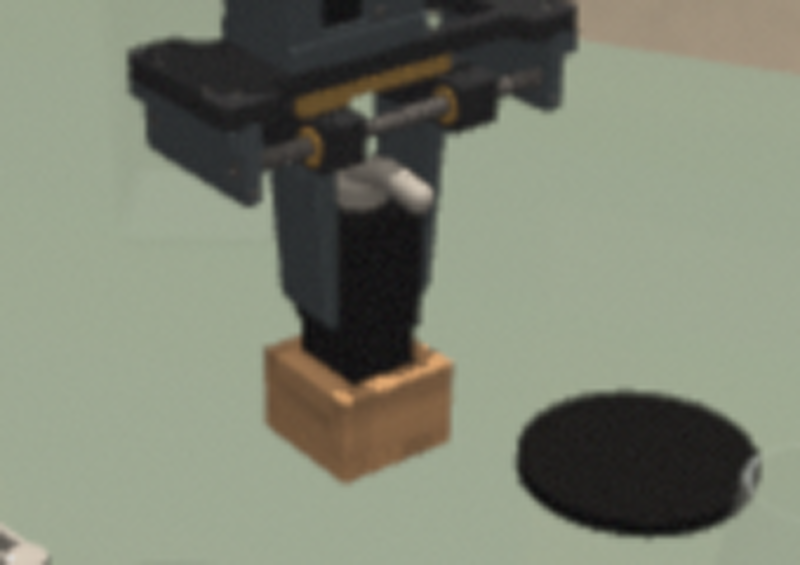

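Request:
jog_arm:
  deltas:
    - [[0, 0.0006, -0.004, 0, 0.036], [0, 0.0006, -0.008, 0, 0.036], [0, 0.0006, -0.012, 0, 0.036], [0, 0.0006, -0.018, 0, 0.036], [0, 0.0006, -0.026, 0, 0.036], [0, 0.0006, -0.036, 0, 0.036], [0, 0.0006, -0.05, 0, 0.036], [0, 0.0006, -0.065, 0, 0.036], [0, 0.0006, -0.075, 0, 0.036], [0, 0.0006, -0.075, 0, 0.036], [0, 0.0006, -0.075, 0, 0.036]]

```text
time_s: 5.65
ee_pos: [504.1, 224.3, 163.6]
ee_rot: [180.0, 0.0, 151.9]
force: [-0.4, -0.9, -4.5]
gripper_width: 40.0
```

Run:
```python
from h import *
s=env.state();print(s['time_s'],s['ee_pos'],s['ee_rot'],s['force'],s['torque'],s['gripper_width'])
cv2.imwrite('pics/s5.png',env.grab_frame('scene')[:,:,::-1])
im=cv2.imread('pics/s5.png')[20:180,230:430];cv2.imwrite('pics/s5z.png',cv2.resize(im,(700,560),interpolation=cv2.INTER_CUBIC))
# coaster from wrist-1/2 too: contours of dark
for c,box in(('top',(265,205,350,280)),):
  for th in(40,60,80):
    im=cv2.imread(f'pics/a_{c}.png',0);x0,y0,x1,y1=box;m=(im[y0:y1,x0:x1]<th).astype('uint8')
    cs=max(cv2.findContours(m,0,cv2.CHAIN_APPROX_NONE)[0],key=cv2.contourArea);e=cv2.fitEllipse(cs);print(th,e)
```

```text
5.65 [504.11857335 224.30717785 163.55926875] [1.79988647e+02 3.42891117e-02 1.51907293e+02] [-0.44006368 -0.90139224 -4.51914826] [-0.01519427  0.0595969  -0.01736128] 39.97066578836028
40 ((41.010318756103516, 37.148414611816406), (53.926475524902344, 54.52295684814453), 26.46583366394043)
60 ((40.8760871887207, 37.086917877197266), (55.579315185546875, 55.92327117919922), 15.798495292663574)
80 ((40.94975662231445, 37.13999557495117), (56.46745300292969, 56.919158935546875), 19.863618850708008)
```

View pics/s5z.png

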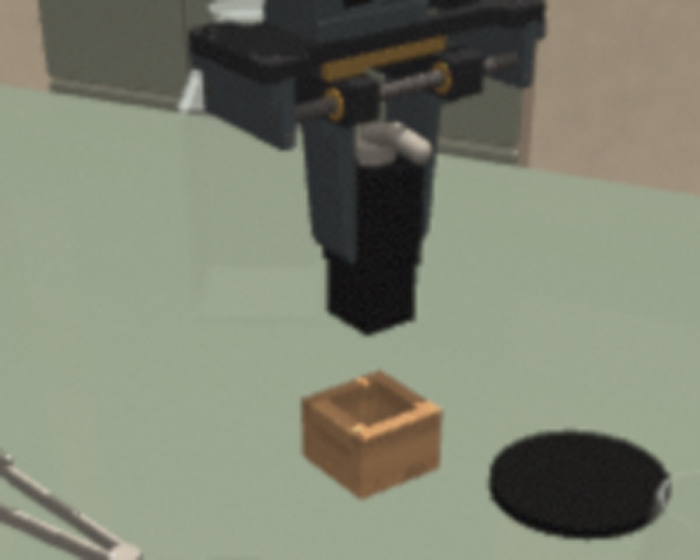

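Request:
jog_arm:
  deltas:
    - [[-0.01, -0.009, -0.005, 0, 0.036], [-0.03, -0.028, -0.015, 0, 0.036], [-0.055, -0.051, -0.02, 0, 0.036], [-0.08, -0.075, -0.02, 0, 0.036], [-0.105, -0.098, -0.02, 0, 0.036], [-0.13, -0.121, -0.02, 0, 0.036], [-0.15, -0.14, -0.02, 0, 0.036], [-0.167, -0.156, -0.02, 0, 0.036], [-0.176, -0.164, -0.02, 0, 0.036], [-0.179, -0.167, -0.02, 0, 0.036], [-0.179, -0.167, -0.02, 0, 0.036], [-0.179, -0.167, -0.02, 0, 0.036], [-0.179, -0.167, -0.02, 0, 0.036]]

```text
time_s: 6.78
ee_pos: [583.0, -5.8, 182.8]
ee_rot: [180.0, -0.1, 152.0]
force: [0.0, 0.7, -5.3]
gripper_width: 40.1
```

Run:
```python
from h import *
import pickle
s=env.state();print(s['time_s'],s['ee_pos'],s['ee_rot'],s['force'],s['gripper_width'])
cp=env.camera_params('wrist');im=env.grab_frame('wrist')[:,:,::-1].copy();cv2.imwrite('pics/w6.png',im);pickle.dump(cp,open('w6.pkl','wb'))
print(env.look_for('wrist','coaster'),env.look_for('wrist','pourer'))
```

```text
6.7833 [582.97129398  -5.75007254 182.81213888] [ 1.79987201e+02 -5.70318122e-02  1.51979772e+02] [ 4.16870711e-04  6.80677393e-01 -5.33536937e+00] 40.11500567573763
[{'xyz': [630.2, 249.7, 10.9], 'conf': 0.92}, {'xyz': [642.9, -283.6, 7.7], 'conf': 0.81}] [{'xyz': [574.4, 3.5, 217.4], 'conf': 0.89}]
```

View pics/w6.png

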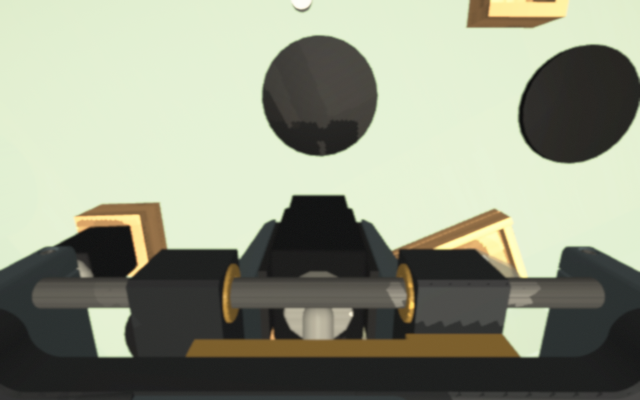

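The coaster is wholly visible at about (320, 95), with the held pourer at (318, 240). I'll measure the coaster centre.

Run:
```python
from h import *
import pickle
from scipy.optimize import least_squares
cp=pickle.load(open('w6.pkl','rb'));im=cv2.imread('pics/w6.png',0)
m=(im[20:175,240:400]<140).astype('uint8');cs=max(cv2.findContours(m,0,cv2.CHAIN_APPROX_NONE)[0],key=cv2.contourArea)[:,0]+[240,20]
print(cv2.boundingRect(cs))
# model: project circle of radius 55 at z 10 (top) union bottom; fit ellipse centre
def hull(c):
    t=np.linspace(0,2*np.pi,120);P=np.vstack([np.c_[c[0]+55*np.cos(t),c[1]+55*np.sin(t),np.full(120,z)] for z in(0,10)])
    return cv2.convexHull(proj('wrist',P,cp).astype('float32'))[:,0]
def f(h):e=cv2.fitEllipse(h.astype('float32'));return np.r_[e[0],e[1]]
def dense(c):
    h=hull(c);m=np.zeros((400*4,640*4),'uint8');cv2.fillPoly(m,[((h+.5)*4).round().astype('int32')],1)
    k=max(cv2.findContours(m,0,cv2.CHAIN_APPROX_NONE)[0],key=cv2.contourArea)[:,0];return k/4-.5
o=f(cs);p=np.array([512.5,30.])
for _ in range(4):
    g=f(dense(p));J=np.array([(f(dense(p+d))[:2]-g[:2])/4 for d in(np.array([4,0]),np.array([0,4]))]).T
    p=p+np.linalg.solve(J,(o-g)[:2])
print(o,f(dense(p)),p)
s=env.state();M=R.from_euler('xyz',s['ee_rot'],degrees=True).as_matrix()
print(s['ee_pos'],(np.r_[p,73]-s['ee_pos'])@M, s['qpos'].round(1))
# held pourer tilt / bottom: project bottom rear edge
```

```text
(262, 36, 115, 120)
[319.23855591  95.31784821 113.96541595 119.23152161] [319.23751831  95.31406403 117.05932617 122.41757965] [510.28923265  34.50563309]
[583.20032057  -5.8637943  183.01269467] [ 83.30356574   1.39446225 110.03218533] [ -1.7  21.   92.8   0.   66.2 -63.7]
```

Request:
jog_arm:
  deltas:
    - [[0.01, 0, 0, 0, 0.036], [0.03, 0, 0, 0, 0.036], [0.052, 0, 0, 0, 0.036], [0.07, 0.0005, 0, 0, 0.036], [0.08, 0.0005, 0, 0, 0.036], [0.0825, 0.0005, 0.01, 0, 0.036], [0.0825, 0.0005, 0.03, 0, 0.036], [0.0825, 0.0005, 0.055, 0, 0.036], [0.0825, 0.0005, 0.075, 0, 0.036], [0.0825, 0.0005, 0.085, 0, 0.036], [0.0825, 0.0005, 0.092, 0, 0.036], [0.0825, 0.0005, 0.097, 0, 0.036], [0.0825, 0.0005, 0.1, 0, 0.036], [0.0825, 0.0005, 0.1, 0, 0.036], [0.0825, 0.0005, 0.1, 0, 0.036]]

```text
time_s: 8.18
ee_pos: [511.6, 32.3, 83.6]
ee_rot: [180.0, 0.1, 151.9]
force: [0.5, -0.2, -4.7]
gripper_width: 40.0
```

Run:
```python
from h import *
s=env.state();print(s['time_s'],s['ee_pos'],s['ee_rot'],s['force'],s['gripper_width'])
for c in('scene','top'):cv2.imwrite(f'pics/{c}7.png',env.grab_frame(c)[:,:,::-1])
a=cv2.imread('pics/scene7.png')[100:240,220:380];b=cv2.imread('pics/top7.png')[180:300,245:365]
cv2.imwrite('pics/z7.png',np.hstack([cv2.resize(a,(457,400),interpolation=cv2.INTER_CUBIC)[:,:400],cv2.resize(b,(400,400),interpolation=cv2.INTER_CUBIC)]))
```

```text
8.1833 [511.59415163  32.34436128  83.64143017] [1.79951628e+02 7.72099058e-02 1.51909250e+02] [ 0.47936495 -0.24310011 -4.74290504] 39.99758432865928
```

View pics/z7.png

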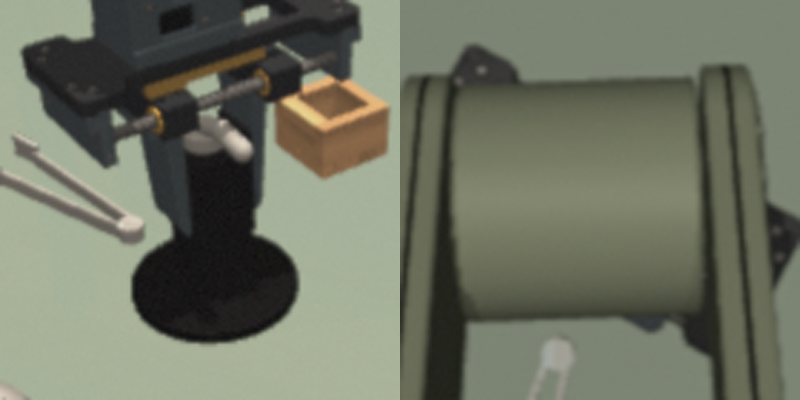

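Run:
```python
from h import *
im=cv2.imread('pics/scene7.png')
g=np.clip((im.astype(float)/255)**.45*255*1.2-20,0,255).astype('uint8')
x0,y0=260,140
z=cv2.resize(g[140:220,260:335],(562,600),interpolation=cv2.INTER_CUBIC)
k=7.5
def dr(x,y,a,z0,col,hx=20,hy=18):
    a=np.radians(a);P=[]
    for sx,sy in((-1,-1),(-1,1),(1,1),(1,-1)):
        X,Y=hx*sx,hy*sy;P.append((x+X*np.cos(a)-Y*np.sin(a),y+X*np.sin(a)+Y*np.cos(a),z0))
    uv=proj('scene',P);cv2.polylines(z,[((uv-[x0,y0]+.5)*k).astype(int)],True,col,1)
dr(511,33,-28,20,(0,0,255));dr(511,33,-28,54,(0,255,255));dr(511,33,-28,114,(255,255,0),22,20)
t=np.linspace(0,6.283,80)
for c,col in(((510.5,33.5),(0,255,0)),((514,28),(255,0,255))):
    uv=proj('scene',np.c_[c[0]+55*np.cos(t),c[1]+55*np.sin(t),t*0+10]);cv2.polylines(z,[((uv-[x0,y0]+.5)*k).astype(int)],True,col,1)
cv2.imwrite('pics/z7b.png',z)
```

```text
(no output)
```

View pics/z7b.png

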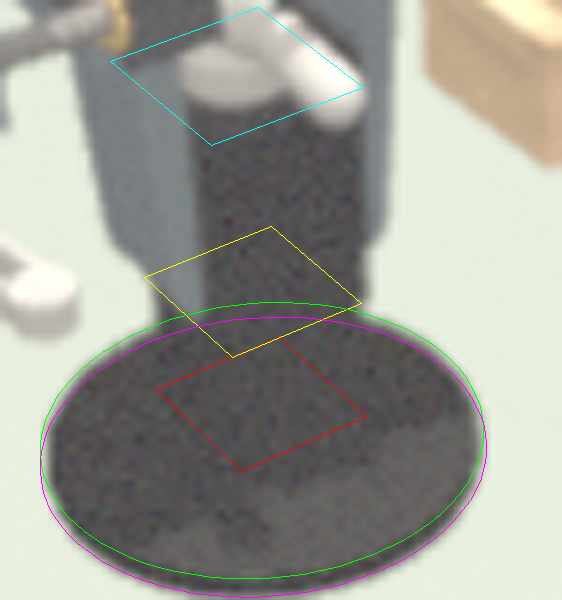

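Run:
```python
from h import *
import pickle
def run(c,cp,img,box,r,h):
    im=cv2.imread(img,0);x0,y0,x1,y1=box;sub=im[y0:y1,x0:x1];th=(float(np.percentile(sub,10))+float(np.percentile(sub,95)))/2
    big=cv2.resize(sub,None,fx=4,fy=4,interpolation=cv2.INTER_LINEAR);m=(big<th).astype('uint8')
    cs=max(cv2.findContours(m,0,cv2.CHAIN_APPROX_NONE)[0],key=cv2.contourArea)[:,0]/4-.375+[x0,y0]
    def f(k):e=cv2.fitEllipse(k.astype('float32'));return np.array(e[0])
    def ext(k):return np.r_[k.min(0),k.max(0)].round(1)
    def dense(p):
        t=np.linspace(0,6.2832,120);P=np.vstack([np.c_[p[0]+r*np.cos(t),p[1]+r*np.sin(t),np.full(120,z)] for z in(0,h)])
        hh=cv2.convexHull(proj(c,P,cp).astype('float32'))[:,0];mm=np.zeros((1600,2560),'uint8');cv2.fillPoly(mm,[((hh+.5)*4).round().astype('int32')],1)
        return max(cv2.findContours(mm,0,cv2.CHAIN_APPROX_NONE)[0],key=cv2.contourArea)[:,0]/4-.375
    o=f(cs);p=np.array([512.5,30.])
    for _ in range(4):
        g=f(dense(p));J=np.array([(f(dense(p+d))-g)/4 for d in(np.array([4,0]),np.array([0,4]))]).T;p=p+np.linalg.solve(J,o-g)
    print(c,th,p.round(1),ext(cs),ext(dense(p)))
run('scene',None,'pics/a_scene.png',(255,170,335,225),55,10)
run('top',None,'pics/a_top.png',(265,205,350,280),55,10)
run('wrist',pickle.load(open('w6.pkl','rb')),'pics/w6.png',(240,20,400,175),55,10)
```

```text
scene 93.0 [509.5  35. ] [265.6 180.1 323.9 219.6] [265.1 179.4 324.1 220.4]
top 81.5 [511.   33.6] [277.1 213.1 334.4 271.1] [276.6 212.9 335.1 271.4]
wrist 143.5 [510.2  34.4] [261.6  35.1 376.9 155.6] [260.6  34.1 377.9 156.6]
```

Request:
jog_arm:
  deltas:
    - [[0.0015, 0.001, 0.003, 0, 0.036], [0.0015, 0.001, 0.006, 0, 0.036], [0.0015, 0.001, 0.008, 0, 0.036], [0.0015, 0.001, 0.009, 0, 0.036], [0.0015, 0.001, 0.009, 0, 0.036]]

```text
time_s: 8.7
ee_pos: [509.8, 33.9, 73.6]
ee_rot: [-180.0, -0.0, 151.9]
force: [-0.2, 1.4, -5.0]
gripper_width: 40.0
```

Not touching yet (−5 N is the weight); going on in small steps.

Request:
jog_arm:
  deltas:
    - [[0, 0, 0.0006, 0, 0.036], [0, 0, 0.0012, 0, 0.036], [0, 0, 0.0012, 0, 0.036]]

```text
time_s: 8.95
ee_pos: [510.2, 33.9, 73.2]
ee_rot: [180.0, 0.0, 151.9]
force: [-1.9, 1.4, -0.4]
gripper_width: 39.7
```

Request:
jog_arm:
  deltas:
    - [[0, 0, 0.0003, 0, 0.036], [0, 0, 0.0003, 0, 0.036], [0, 0, 0.0003, 0, 0.042], [0, 0, 0.0003, 0, 0.044], [0, 0, 0.0003, 0, 0.047], [0, 0, 0.0003, 0, 0.05], [0, 0, 0.0003, 0, 0.06], [0, 0, 0.0003, 0, 0.075], [0, 0, 0.0003, 0, 0.09], [0, 0, 0.0003, 0, 0.09], [0, 0, 0.0003, 0, 0.09], [0, 0, 0.0003, 0, 0.09]]

```text
time_s: 9.95
ee_pos: [510.1, 34.0, 72.4]
ee_rot: [180.0, -0.0, 151.9]
force: [0.3, -0.1, -0.1]
gripper_width: 87.0
```

Run:
```python
from h import *
s=env.state();print(s['time_s'],s['ee_pos'],s['force'],s['gripper_width'])
cv2.imwrite('pics/s8.png',env.grab_frame('scene')[:,:,::-1])
im=cv2.imread('pics/s8.png')[90:230,220:380];cv2.imwrite('pics/s8z.png',cv2.resize(im,(640,560),interpolation=cv2.INTER_CUBIC))
```

```text
9.95 [510.13247836  33.95668523  72.43786761] [ 0.25660011 -0.14716393 -0.1085905 ] 86.98517776209879
```

View pics/s8z.png

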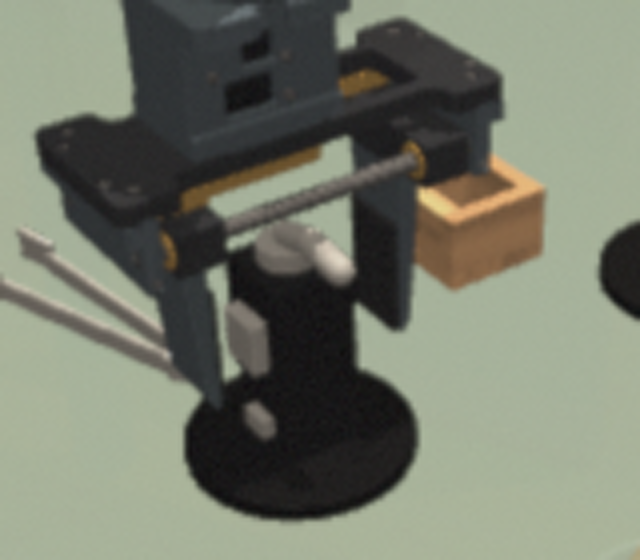

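Request:
jog_arm:
  deltas:
    - [[0, 0, -0.01, 0, 0.09], [0, 0, -0.03, 0, 0.09], [0, 0, -0.06, 0, 0.09], [0, 0, -0.1, 0, 0.09], [0, 0, -0.14, 0, 0.09], [0, 0, -0.17, 0, 0.09], [-0.02, 0, -0.2, 0, 0.09], [-0.05, 0, -0.21, 0, 0.09], [-0.08, 0, -0.21, 0, 0.09], [-0.09, 0, -0.21, 0, 0.09], [-0.09, 0, -0.21, 0, 0.09], [-0.09, 0, -0.21, 0, 0.09]]

```text
time_s: 11.0
ee_pos: [588.7, -8.4, 281.9]
ee_rot: [-180.0, -0.1, 151.9]
force: [-0.3, 1.2, 0.2]
gripper_width: 89.7
```

Run:
```python
from h import *
s=env.state();print(s['time_s'],s['ee_pos'],s['force'],s['gripper_width'])
cv2.imwrite('pics/w9.png',env.grab_frame('wrist')[:,:,::-1]);cv2.imwrite('pics/s9.png',env.grab_frame('scene')[:,:,::-1])
b=cv2.imread('pics/s9.png');w=cv2.imread('pics/w9.png')
cv2.imwrite('pics/z9.png',np.hstack([cv2.resize(b[90:340,180:390],(420,500)),cv2.resize(w[50:240,240:400],(380,451))[:451].copy() if 0 else cv2.resize(w[40:290,225:415],(380,500))]))
```

```text
11.0 [588.66375473  -8.36525341 281.90999211] [-0.26557122  1.24368343  0.1616432 ] 89.7229246011368
```

View pics/z9.png

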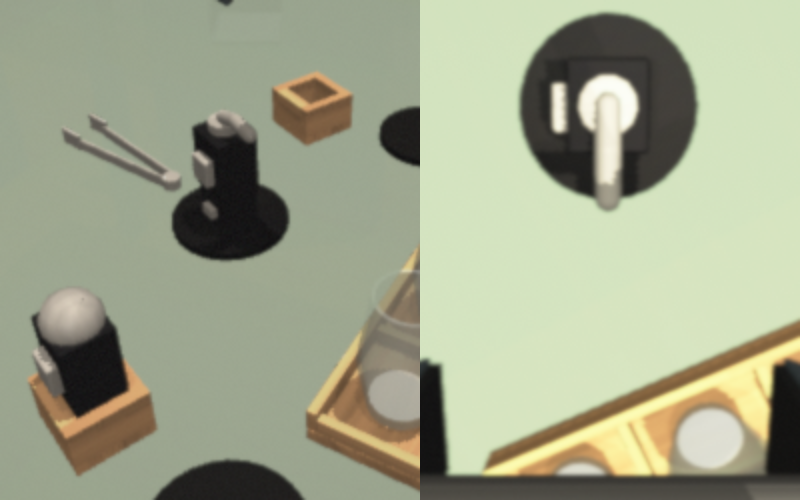

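The pourer stands upright at the centre of the near coaster, its dock is empty, the sealer is untouched, and the gripper is clear. I'm handing it in.

```bash
python3 -c "
from workcell import env
print(env.job_done())"
```

```text
the job is handed in; nothing more can be done
None
```

The wine pourer now stands upright on the middle of the black coaster nearest the base, and the job is handed in at about 11 s of the 48 s. I kept its button squeezed with a 26 N grip while pulling it straight up out of the dock. I then set it on the coaster, let go and backed the gripper off.

- **Last checks:** the final scene and wrist pictures show the pourer upright near the coaster's centre, its dock empty and the sealer still in its own dock. The gripper was open and about 200 mm clear, reading only about 1 N of force.
- **Centring:** the coaster's centre came out at about (510, 34) mm, with all three cameras within about 2 mm. The pourer was released with the TCP at (510, 34). I did not compute the pourer's final offset from the coaster separately, only judged it in the pictures.
- **Disagreements:** my first scene-camera estimate of the coaster was about 6 mm off because I had not counted the coaster's thickness, and refitting fixed it. For the docked pourer, the top camera alone read about 5 mm off in y. I used the wrist and scene fits instead, which agreed.
- **Rubbing:** there was about 4 N of side force in the dock during the first part of the lift. It was gone once the pourer was clear, after a 0.6 mm sideways correction.

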